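# Lean the lunchbox lid on the drying stand

## Robot

A 6-joint arm with a two-finger parallel gripper is mounted at the origin on the work surface. World frame = base frame: x ahead of the robot, y to its left, z up, the work surface at z = 0. Lengths are in m, angles in rad, forces in N, time in s.
With the tool pointing down it reaches from about 0.325 to 0.775 m from the base axis. Payload 5.5 kg.
Tool frame: the origin (TCP) lies at the very end of the fingers, on their centre line; the grasp point (between the pads) lies 19 mm behind it; z points along the fingers, y is the direction in which the jaws open and shut (so a half turn about z gives the same grasp; the last joint's range is limited). The gripper opens to 85 mm and grips with 20 to 120 N. Pads are 22 mm wide; open, the fingers measure 114 mm over their backs; the gripper's body (76 mm by 85 mm) begins 54 mm behind the grasp point. The pads swing forward as they close: fully open they stand 13 mm farther back than shut.
Start: joints at [1.079, 0.091, 1.231, -0, 1.82, -0.057], TCP at [0.253, 0.544, 0.231] pointing down, gripper open.
Joint ranges: [-2.87, 2.87], [-0.86, 2.18], [0.17, 2.46], [-1.51, 4.65], [0.06, 2.69], [-2.65, 2.65]. Speed limits (rad/s): [2.57, 2.57, 3.01, 3.14, 3.14, 3.14].

## Interface

Orientations are given as a unit quaternion [w, x, y, z].
In Python, from rig import r gives the robot as it stands.
- The arm moves only by the shell command python3 -m jog 'ROWS' [FORCE]. ROWS is JSON, one flat list of numbers, 5 for each row, row after row: the shift along the world's x, y, z in cm, then the turn about the world's z in rad, then the opening in per cent of the stroke, from 0 (shut) to 100 (fully open). A call has exactly 10 rows; each row shifts and turns the commanded pose from where the row before left it; what a row does not reach is not made up. A row lasts 1/8 s, in which the tool goes at most 62.5 mm and 10.7 degrees, less where a joint would pass 70% of its speed; a pose out of reach is approached as far as the arm can. A call is refused whole if a number of a shift passes 6.25 or a number of a turn 0.188, either way. A call with a gripper value outside its range is refused whole. The fingers move at their own pace and stop on an object; FORCE is the grip in N (left out, the last holds). Time passes only in rows, so rows that do not move let the fingers close, or fill a call up. It gives the time, the measured TCP pose, the force and the opening at its end, in the units of the state.
- r.sense(): the state, without advancing time (a new reading comes with each control period).
- r.get_image(name): name is "scene" or "top" or "wrist"; returns a dict with "color" (480x640x3 uint8, red, green, blue), "range_z" (480x640 float32, m along the optical axis (not along the pixel's ray), 0 where there is no reading), "mtx" (3x3 intrinsics, pixels), "world_to_cam" (4x4, takes a point from world to camera coordinates). Camera axes: x right, y up, looking along -z (the intrinsics and any distortion apply to the point x, -y, -z); pixel columns grow to the right and rows downward; lengths in m; the calibration is good to about 2 mm. A picture is of the moment at which its call begins.
- r.sign_off(): hands the job in, once; it reports no verdict.
Trained networks look in the newest picture that a camera, given by its name, has taken for a name from the list of things; names that differ only in an ending like _2 or _b are one class to them, and where a whole thing is asked for, a point or a joint stands for the part that bears it (a point fixed in the world has none). Each returns a list of dicts, best first, with "score" (0 to 1); they miss things now and then, are a little off and sometimes report something else, mostly with a low value. They report only what shows in the picture. A call takes as long as a camera call. They do not tell look-alikes from the thing itself.
- r.silhouettes(label, camera): "pixels" (480x640 bool, what is visible of it).
- r.tip_of(label, camera): "xyz" ([x, y, z] in m, in world coordinates, good to about 4 mm: a listed point, or the origin of a listed thing).
The state is a dict: "t": time; "joints": joint angles; "qvel": joint speeds; "tau": joint torques, N m; "tcp_pos": TCP position; "ee_rot": TCP orientation; "contact_force": force on the tool from outside, world axes, zero at the start; "moment": the same for the moment, N m; "grip_width": finger opening in m.
Only numpy, scipy, OpenCV 4.12 (cv2) and the standard library are available. Lean on these libraries where they do the work, as an engineer would, in place of code of your own. Each camera call takes 0.05 s, during which the arm holds its last target. There are 200 camera calls.

## Task

Take the green lunchbox lid out of the wooden lid rack and lean it on the sloped steel drying stand: lower long edge in the trough behind the lip, centred from side to side, its back resting against the slope. Let go so that it stays there by itself, and leave the pink and blue lids standing in the rack.

Things in the scene. Friction and masses are not known exactly. Their poses are not given: they have to be found in the camera images.
- green_lid_center (a point): Centre of the green lid: flat stiff plate 10 mm thick (its x), 150 wide (its y; clip tabs 7 mm more at each end), 115 high (its z), 60-130 g. It starts upright in one of 3 slots, 17 mm deep and 14 wide, of a fixed wooden rack, lower edge 8 mm above the bench. Lids stand 65 mm apart along x. Pinch the middle of its top edge from above. Either face may rest on the slope.
- stand: Fixed steel stand; origin under its 130x160 mm foot, front +x. Back: 2 slats 20 deg from vertical, top towards -x, 85 mm long, 70 mm gap between, joined by a bar up to 19 mm. Ledge square to them, 23 mm deep, lip 8 mm; inner corner at x 15, z 27 mm. Fully home, the lid's centre is at x 0, y 0, z 83 mm, its z axis tilted 20 deg towards -x, its y along the stand's y (either way round).
- pink_lid_center (a point): Centre of the pink lid, same size and axes as the green one, standing upright in another slot of the rack; to be left there.
- blue_lid_center (a point): Centre of the blue lid, same size and axes as the green one, standing upright in another slot of the rack; to be left there.
Mind the look-alikes: they are no part of the job. There is more than one size of the part that bears green_lid_center; the job needs the smaller.

How it is judged:
At the end, for the whole second after the job is handed in: Green lid leans at rest on the stand: centre within 15 mm fore/aft, 20 mm sideways, 12 mm in height of fully home (10 mm if low), tilted back 20 degrees +-11, width along the stand's within 10 degrees; pink and blue lids upright within 17 degrees and 30 mm of where they stood (x of green_lid_center in the frame of stand between -0.015 and 0.015 m and y of green_lid_center in the frame of stand between -0.02 and 0.02 m and z of green_lid_center in the frame of stand between 0.073 and 0.095 m and angle between green_lid_center's own z axis and vertical between 0.16 and 0.54 rad and angle between the y axis of green_lid_center and the y axis of stand, either way round below 0.18 rad and linear speed of green_lid below 0.02 m/s and angle between each of pink_lid_center, blue_lid_center's own z axis and vertical below 0.3 rad and distance of each of pink_lid_center, blue_lid_center from where it was at the start of the episode below 0.03 m); the robot touches nothing.
It fails at once if the pink or blue lid is taken out, knocked over or shifted by more than 30 mm (distance of any of pink_lid_center, blue_lid_center from where it was at the start of the episode above 0.03 m).
It also fails if it takes over 40 s, if anything falls off the work surface, if the arm or the gripper's body presses on something with over 40 N, if the wrist force passes 120 N, or if a joint passes its speed limit or range.

## Working session

There is one attempt and no reset: what is moved stays moved. The work goes in short steps, Python scripts to look and compute and a shell command to move; the robot and the scene stay as the last step left them, time stands still between calls to the robot, and variables do not carry over. Pictures are saved under pics/ and viewed, about 8 in all and at most 12, crops included, and the job is handed in when it is done.

```bash
mkdir -p pics; ls; cat > h.py <<'E'
from rig import r
import numpy as np, cv2
def cloud(im):
    K=im["mtx"];Z=im["range_z"];v,u=np.mgrid[0:480,0:640]
    x=(u-K[0,2])/K[0,0]*Z;y=(v-K[1,2])/K[1,1]*Z
    P=np.stack([x,-y,-Z,np.ones_like(Z)],-1)
    return (P@np.linalg.inv(im["world_to_cam"]).T)[...,:3]
def save(n,im): cv2.imwrite("pics/"+n+".png",cv2.cvtColor(im,cv2.COLOR_RGB2BGR))
E
python3 - <<'E'
from h import *
for c in("scene","top"):
    im=r.get_image(c);save(c+"1",im["color"]);np.savez("/tmp/"+c,**im)
    for l in("green_lid_center","pink_lid_center","blue_lid_center","stand"):
        for d in r.tip_of(l,c)[:4]: print(c,l,round(d["score"],2),np.round(d["xyz"],3))
s=r.sense();print(s["tcp_pos"],s["ee_rot"],s["t"])
E
cd pics; python3 -c "
import cv2,numpy as np
a=cv2.imread('scene1.png');b=cv2.imread('top1.png');cv2.imwrite('both.png',cv2.resize(np.hstack([a,b]),(800,300)))"
```

```text
pics
scene green_lid_center 0.78 [0.307 0.26  0.078]
scene green_lid_center 0.7 [0.492 0.245 0.062]
scene pink_lid_center 0.83 [0.555 0.258 0.064]
scene blue_lid_center 0.6 [0.615 0.279 0.069]
scene stand 0.89 [ 0.6   -0.181  0.001]
top green_lid_center 0.95 [0.299 0.255 0.077]
top green_lid_center 0.68 [0.495 0.246 0.066]
top pink_lid_center 0.83 [0.562 0.259 0.066]
top blue_lid_center 0.79 [0.62  0.273 0.062]
top stand 0.91 [ 0.604 -0.183  0.   ]
[0.25273765 0.54416942 0.23125424] [-1.63083454e-05  2.15684309e-01  9.76463147e-01 -2.88347139e-05] 0.5
```

View pics/top1.png

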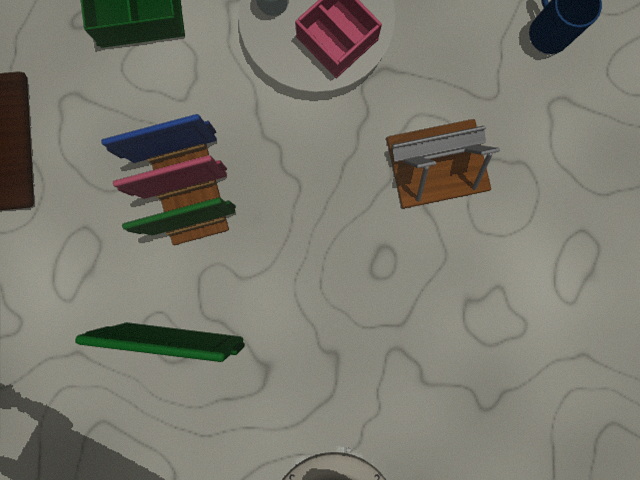

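View pics/scene1.png

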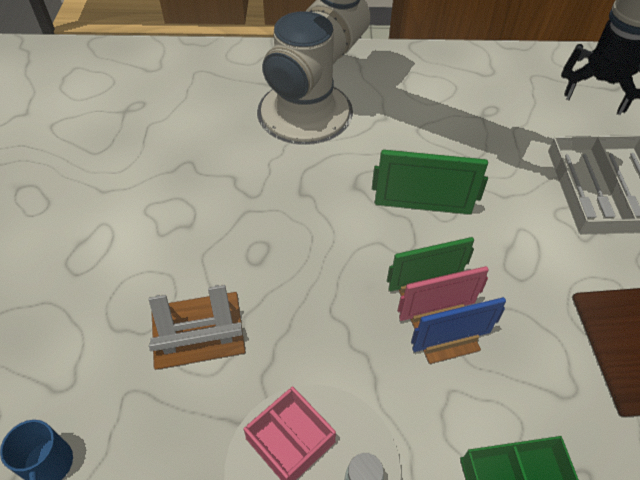

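Top view, with image up = +x and left = +y. Green candidates:
- Free-standing larger plate at top px (160,342). Its centre z is 0.077, so it is too tall.
- Lid in the rack at px (180,217). Its centre z of 0.066 matches 8+57.5 mm, so this is my choice.
- Green tray at px (130,20). It is not a lid.

The stand is at (440,165), with its lip on the +x side. Next I measure the yaws and sizes, and check the choice in a close crop.

```bash
cat > m.py <<'E'
from h import *
im=r.get_image("top");C=cloud(im)
im2=r.get_image("scene");C2=cloud(im2)
def line(P,n):
    c=P[:,:2].mean(0);vt=np.linalg.svd(P[:,:2]-c,full_matrices=False)[2][0]
    if vt[1]<0:vt=-vt
    t=(P[:,:2]-c)@vt;w=(P[:,:2]-c)@[-vt[1],vt[0]]
    print(n,"N",len(P),"mid",np.round(c+vt*(t.max()+t.min())/2,4),"len",round(np.ptp(t),4),"thick",round(np.ptp(w),4),"yaw",round(np.arctan2(-vt[0],vt[1]),4),"z",np.round(np.percentile(P[:,2],[2,50,98]),4))
for cam,CC in(("top",C),("scene",C2)):
  for l in("green_lid_center","pink_lid_center","blue_lid_center"):
    for d in r.silhouettes(l,cam)[:2]:
        P=CC[cv2.erode(d["pixels"].astype(np.uint8),np.ones((2,2)))>0];P=P[P[:,2]>.02]
        top=P[P[:,2]>np.percentile(P[:,2],98)-.006]
        line(top,cam+" "+l)
    
for nm,CC in(("top",C),("scene",C2)):
    m=(abs(CC[...,0]-.6)<.12)&(abs(CC[...,1]+.18)<.13)
    P=CC[m]
    f=P[(P[:,2]>.005)&(P[:,2]<.25)]
    b=f[f[:,2]<.014]
    print(nm,"foot rect",cv2.minAreaRect((b[:,:2]*1000).astype(np.float32)),np.median(b[:,2]),"max z",f[:,2].max())
    rec=cv2.minAreaRect((f[:,:2]*1000).astype(np.float32));print("all",rec)
    for a in(.02,.03,.04,.06,.08,.1): 
        q=f[abs(f[:,2]-a)<.004]
        if len(q): print(a,len(q),q[:,:2].min(0).round(3),q[:,:2].max(0).round(3))
save("crop",np.hstack([cv2.resize(im["color"][100:260,90:250],(400,400)),cv2.resize(im["color"][100:220,370:510],(400,400))]))
E
python3 m.py
```

```text
top green_lid_center N 1466 mid [0.3036 0.194 ] len 0.3279 thick 0.1268 yaw -0.0232 z [0.1535 0.157  0.1597]
top green_lid_center N 552 mid [0.4962 0.1748] len 0.2799 thick 0.1175 yaw 0.0794 z [0.1188 0.1224 0.1253]
top pink_lid_center N 572 mid [0.5389 0.1696] len 0.3188 thick 0.1424 yaw -0.1461 z [0.1185 0.1223 0.777 ]
top pink_lid_center N 592 mid [0.4971 0.1762] len 0.2806 thick 0.1191 yaw 0.0887 z [0.1189 0.1224 0.1252]
top blue_lid_center N 595 mid [0.5861 0.168 ] len 0.3598 thick 0.1772 yaw -0.2504 z [0.1185 0.1222 0.126 ]
scene green_lid_center N 371 mid [0.7676 0.12  ] len 0.6982 thick 0.1347 yaw 1.1365 z [0.1196 0.123  0.1279]
scene green_lid_center N 560 mid [0.7005 0.1478] len 0.8579 thick 0.1978 yaw 1.2944 z [0.1538 0.1577 0.9738]
scene pink_lid_center N 362 mid [0.811  0.1482] len 0.6438 thick 0.1138 yaw 1.1465 z [0.1198 0.1232 0.9738]
scene pink_lid_center N 151 mid [ 0.8434 -0.0693] len 0.5901 thick 0.1231 yaw -1.158 z [0.1002 0.105  0.9738]
scene blue_lid_center N 404 mid [0.8291 0.149 ] len 0.5999 thick 0.1143 yaw 1.0094 z [0.1195 0.1232 0.9738]
top foot rect ((603.
[... 318 characters left out ...]
 [ 0.656 -0.092]
0.04 440 [ 0.542 -0.249] [ 0.654 -0.093]
0.06 70 [ 0.548 -0.239] [ 0.616 -0.115]
0.08 78 [ 0.556 -0.242] [ 0.609 -0.117]
0.1 112 [ 0.564 -0.243] [ 0.602 -0.118]
scene foot rect ((600.2639770507812, -179.70802307128906), (239.17945861816406, 258.46856689453125), 0.09722094982862473) 0.009134207785931436 max z 0.11119102942067183
all ((600.2639770507812, -179.70802307128906), (239.17945861816406, 258.46856689453125), 0.09722094982862473)
0.02 55 [ 0.617 -0.23 ] [ 0.652 -0.114]
0.03 625 [ 0.596 -0.254] [ 0.657 -0.095]
0.04 683 [ 0.595 -0.25 ] [ 0.658 -0.094]
0.06 133 [ 0.586 -0.242] [ 0.618 -0.117]
0.08 146 [ 0.579 -0.244] [ 0.612 -0.118]
0.1 154 [ 0.565 -0.246] [ 0.606 -0.119]
```

View pics/crop.png

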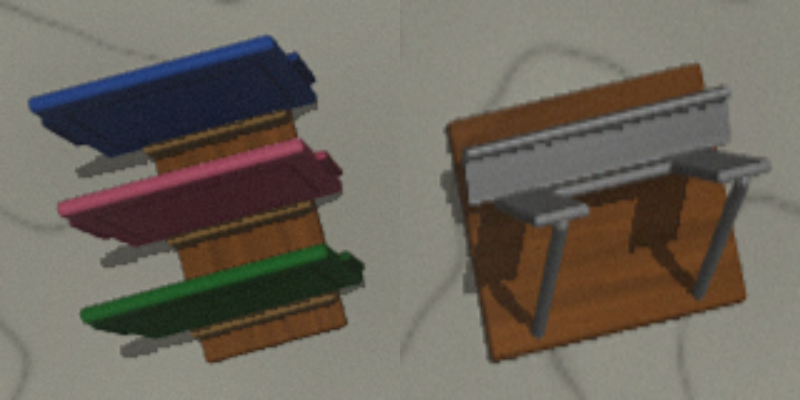

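The crop shows the rack's green lid at crop (220,280), the same size as its neighbours, so the choice holds. The stand's trough and lip are at crop (590,135), up-image (+x), and its slats lean towards the robot. The outliers need filtering before I take the yaws.

```bash
cat > m2.py <<'E'
from h import *
D={c:cloud(r.get_image(c)) for c in("top","scene")}
def fit(P,n):
    for k in range(4):
        vx,vy,x,y=cv2.fitLine(P[:,:2].astype(np.float32),cv2.DIST_HUBER,0,1e-4,1e-4).ravel()
        v=np.array([vx,vy]);v=v if vy>0 else -v;c=np.array([x,y]);w=(P[:,:2]-c)@[-v[1],v[0]];P=P[abs(w)<.009]
    t=(P[:,:2]-c)@v;a,b=np.percentile(t,[.5,99.5]);w=(P[:,:2]-c)@[-v[1],v[0]]
    print(n,len(P),"mid",np.round(c+v*(a+b)/2,4),"len",round(b-a,4),"thick",np.round(np.percentile(w,[2,98]),4),"yaw",round(np.arctan2(-v[0],v[1]),4))
for n,C in D.items():
    for l,c in(("green",(.495,.246)),("pink",(.559,.259)),("blue",(.62,.275))):
        m=(abs(C[...,0]-c[0])<.028)&(abs(C[...,1]-c[1])<.1)&(abs(C[...,2]-.123)<.004);fit(C[m],n+l)
    S=C[(abs(C[...,0]-.6)<.1)&(abs(C[...,1]+.18)<.1)]
    fit(S[(abs(S[:,2]-.038)<.007)&(S[:,0]>.605)],n+" lip")
    fit(S[(abs(S[:,2]-.106)<.006)],n+" slat top")
E
python3 m2.py
```

```text
topgreen 677 mid [0.4931 0.2448] len 0.1469 thick [-0.0051  0.0044] yaw 0.2759
toppink 675 mid [0.5558 0.2604] len 0.1469 thick [-0.005   0.0044] yaw 0.2765
topblue 659 mid [0.6175 0.2794] len 0.1466 thick [-0.0053  0.0039] yaw 0.2763
top lip 831 mid [ 0.6322 -0.1713] len 0.1585 thick [-0.0068  0.0079] yaw 0.207
top slat top 202 mid [ 0.5828 -0.1823] len 0.1286 thick [-0.0046  0.0059] yaw 0.214
scenegreen 436 mid [0.4963 0.2438] len 0.1464 thick [-0.0042  0.0064] yaw 0.2753
scenepink 469 mid [0.5591 0.2598] len 0.1467 thick [-0.0043  0.0061] yaw 0.2756
sceneblue 515 mid [0.621 0.279] len 0.1482 thick [-0.0041  0.0059] yaw 0.2693
scene lip 449 mid [ 0.6322 -0.1732] len 0.1587 thick [-0.0068  0.0084] yaw 0.0852
scene slat top 215 mid [ 0.586 -0.183] len 0.1287 thick [-0.004   0.0073] yaw 0.2114
```

```bash
python3 -m jog '[3,-3.8,0,-0.12,55, 3,-3.8,0,-0.12,55, 3,-3.8,0,-0.12,55, 3,-3.8,0,-0.12,55, 3,-3.8,0,-0.12,55, 3,-3.8,0,-0.12,55, 3,-3.6,0,-0.12,55, 3.2,-3.5,0,-0.02,55, 0,0,0,0,55, 0,0,0,0,55]' 40
python3 - <<'E'
from h import *
im=r.get_image("wrist");save("wrist1",im["color"]);C=cloud(im)
m=(abs(C[...,2]-.123)<.005)&(abs(C[...,0]-.495)<.03)&(abs(C[...,1]-.245)<.1)
P=C[m];print(len(P));
if len(P)>30: print(cv2.minAreaRect((P[:,:2]*1000).astype(np.float32)),np.median(P,0))
E
```

```text
t: 2.25
tcp_pos: [0.4945, 0.2455, 0.2313]
ee_rot: [-0.0, 0.603, 0.798, 0.0]
contact_force: [0.4, -0.7, -0.3]
grip_width: 0.0469
3061
((493.77752685546875, 244.74197387695312), (10.007568359375, 148.767822265625), 15.78250789642334) [0.49139877 0.2529629  0.12305269]
```

View pics/wrist1.png

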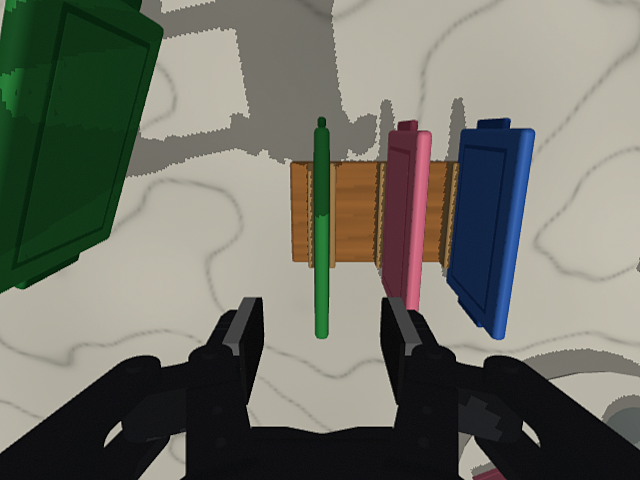

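Wrist view: the green lid is centred between the fingers at col 321 (pads at 262 and 382), with the pads parallel to it and clear of the pink lid. I'll descend, grip and lift.

```bash
python3 -m jog '[-0.1,-0.1,-3.4,0,55, 0,0,-3.4,0,55, 0,0,-3.4,0,55, 0,0,-2.5,0,55, 0,0,-1,0,55, 0,0,0,0,0, 0,0,0,0,0, 0,0,0,0,0, 0,0,0,0,0, 0,0,0,0,0]' 40; python3 -m jog '[0,0,0,0,0, 0,0,0,0,0, 0,0,1,0,0, 0,0,1,0,0, 0,0,2,0,0, 0,0,2,0,0, 0,0,3,0,0, 0,0,3,0,0, 0,0,2,0,0, 0,0,0,0,0]' 40
python3 - <<'E'
from h import *
im=r.get_image("wrist");im2=r.get_image("scene");save("w2",np.hstack([cv2.resize(im["color"],(400,300)),cv2.resize(im2["color"],(400,300))]))
C=cloud(im2);P=C[(abs(C[...,0]-.494)<.05)&(abs(C[...,1]-.245)<.1)&(C[...,2]>.132)&(C[...,2]<.26)]
for d in r.tip_of("green_lid_center","scene")[:3]+r.tip_of("green_lid_center","top")[:3]:print(d["score"],d["xyz"])
E
```

```text
t: 3.55
tcp_pos: [0.4945, 0.2447, 0.096]
ee_rot: [0.001, 0.603, 0.798, 0.001]
contact_force: [-0.4, 0.8, 6.2]
grip_width: 0.009
t: 4.8
tcp_pos: [0.4946, 0.2445, 0.2377]
ee_rot: [0.001, 0.603, 0.798, 0.002]
contact_force: [0.3, -0.0, -1.4]
grip_width: 0.0093
0.91 [0.4918, 0.2437, 0.2035]
0.62 [0.3039, 0.2594, 0.0801]
0.79 [0.4967, 0.2453, 0.0638]
0.6 [0.302, 0.256, 0.0809]
```

View pics/w2.png

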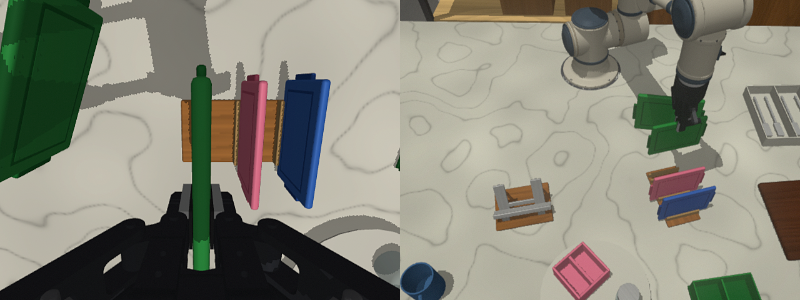

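```bash
python3 -m jog '[0.6,-2,0,0,0, 1.3,-4.2,0,-0.01,0, 1.4,-4.7,0,-0.01,0, 1.6,-5.2,0,-0.01,0, 1.6,-5.2,0,-0.01,0, 1.6,-5.2,0,-0.01,0, 1.6,-5.2,0,-0.014,0, 1.4,-4.7,0,0,0, 1.3,-4,0,0,0, 0.5,-1.6,0,0,0]'; python3 -m jog '[0,0,0,0,0, 0,0,-1,0,0, 0,0,-2,0,0, 0,0,-2,0,0, 0,0,-2,0,0, 0,0,-1.5,0,0, 0,0,0,0,0, 0,0,0,0,0, 0,0,0,0,0, 0,0,0,0,0]'
cat > m3.py <<'E'
from h import *
S=np.array([.601,-.180]);a=.212;R=np.array([[np.cos(a),np.sin(a)],[-np.sin(a),np.cos(a)]])
o=[]
for c in("scene","top","wrist"):
    im=r.get_image(c);C=cloud(im);col=im["color"].astype(int)
    g=(col[...,1]>col[...,0]*1.6)&(col[...,1]>col[...,2]*1.6)&(abs(C[...,0]-.6)<.1)&(abs(C[...,1]+.18)<.11)&(C[...,2]>.02)
    P=C[cv2.erode(g.astype(np.uint8),np.ones((2,2)))>0];Q=np.c_[(P[:,:2]-S)@R.T,P[:,2]]
    print(c,len(Q))
    if len(Q)<30: continue
    print(" pct2/50/98",np.percentile(Q,[1,50,99],axis=0).round(4).tolist())
    for z in np.arange(.03,.2,.01):
        q=Q[abs(Q[:,2]-z)<.004]
        if len(q)>15: print("  z%.2f x %.4f y %.3f..%.3f slope %.3f"%(z,np.median(q[:,0]),*np.percentile(q[:,1],[1,99]),np.polyfit(q[:,1],q[:,0],1)[0]))
    o.append(im["color"])
np.save("/tmp/o",o[0])
for c in("scene","top"):
    for d in r.tip_of("green_lid_center",c)[:2]+r.tip_of("stand",c)[:1]:
        x=np.array(d["xyz"]);print(c,round(d["score"],2),((x[:2]-S)@R.T).round(4),x[2].round(4))
E
python3 m3.py; python3 - <<'E'
from h import *
a=r.get_image("scene")["color"][200:400,110:310];b=r.get_image("wrist")["color"]
save("w3",np.hstack([cv2.resize(a,(400,400)),cv2.resize(b,(400,400))]))
E
```

```text
t: 6.25
tcp_pos: [0.6225, -0.178, 0.2321]
ee_rot: [-0.001, 0.629, 0.777, -0.001]
contact_force: [-0.7, 0.5, -0.6]
grip_width: 0.0095
t: 7.5
tcp_pos: [0.6231, -0.176, 0.1502]
ee_rot: [0.001, 0.628, 0.778, 0.0]
contact_force: [-0.3, -0.5, -0.6]
grip_width: 0.009
scene 3032
 pct2/50/98 [[0.0217, -0.0754, 0.0708], [0.0267, -0.0011, 0.1268], [0.0291, 0.0719, 0.1798]]
  z0.07 x 0.0259 y -0.068..0.070 slope 0.001
  z0.08 x 0.0265 y -0.070..0.071 slope 0.001
  z0.09 x 0.0270 y -0.069..0.071 slope 0.003
  z0.10 x 0.0269 y -0.071..0.073 slope 0.000
  z0.11 x 0.0268 y -0.077..0.072 slope 0.003
  z0.12 x 0.0268 y -0.077..0.072 slope 0.004
  z0.13 x 0.0270 y -0.077..0.069 slope 0.004
  z0.14 x 0.0270 y -0.076..0.071 slope 0.004
  z0.15 x 0.0269 y -0.074..0.073 slope 0.001
  z0.16 x 0.0266 y -0.071..0.070 slope 0.001
  z0.17 x 0.0264 y -0.070..0.072 slope -0.001
  z0.18 x 0.0241 y -0.071..0.070 slope 0.003
top 396
 pct2/50/98 [[0.0154, -0.0048, 0.0697], [0.0173, 0.0296, 0.1745], [0.023, 0.0731, 0.1854]]
  z0.11 x 0.0161 y -0.002..0.061 slope 0.004
  z0.12 x 0.0159 y 0.003..0.062 slope 0.004
  z0.13 x 0.0159 y 0.005..0.053 slope -0.001
  z0.17 x 0.0170 y 0.013..0.071 slope 0.015
  z0.18 x 0.0200 y 0.006..0.073 slope -0.013
wrist 9027
 pct2/50/98 [[0.0173, -0.0327, 0.1444], [0.0218, 0.0306, 0.1768], [0.0265, 0.0779, 0.1786]]
  z0.14 x 0.0226 y 0.075..0.080 slope -0.082
  z0.17 x 0.0265 y -0.024..0.074 slope -0.008
  z0.18 x 0.0218 y -0.033..0.072 slope 0.000
scene 0.69 [ 0.0212 -0.0015] 0.1172
scene 0.96 [-0.0032 -0.0021] 0.0007
top 0.95 [ 0.0227 -0.0001] 0.1187
top 0.73 [-0.2012  0.4905] 0.08
top 0.86 [ 0.0023 -0.002 ] -0.0028
```

View pics/w3.png

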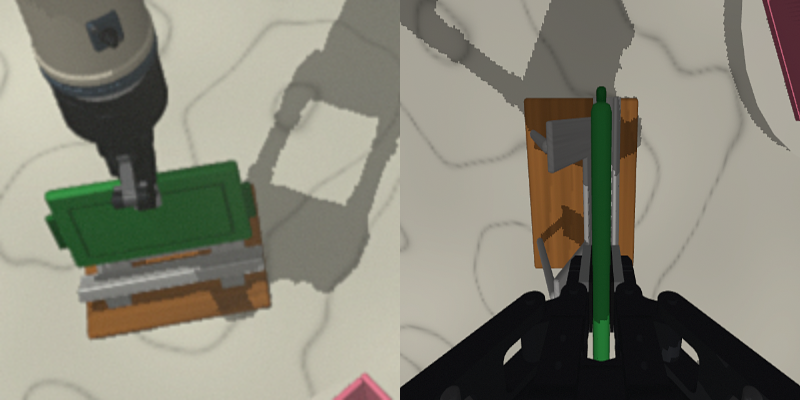

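```bash
python3 -m jog '[0.2,0,-0.6,0,0, 0,0,-0.6,0,0, 0,0,-0.5,0,0, 0,0,-0.4,0,0, 0,0,-0.4,0,0, 0,0,-0.3,0,0, 0,0,-0.1,0,0, 0,0,0,0,0, 0,0,0,0,0, 0,0,0,0,0]'; python3 m3.py | grep -v wrist
```

```text
t: 9.2
tcp_pos: [0.6248, -0.1758, 0.1205]
ee_rot: [0.0, 0.628, 0.778, 0.0]
contact_force: [-0.5, 0.8, -0.3]
grip_width: 0.0094
scene 2804
 pct2/50/98 [[0.0232, -0.076, 0.0413], [0.0282, -0.0016, 0.097], [0.0307, 0.0717, 0.1505]]
  z0.04 x 0.0274 y -0.071..0.070 slope -0.002
  z0.05 x 0.0281 y -0.070..0.071 slope 0.001
  z0.06 x 0.0285 y -0.069..0.071 slope -0.002
  z0.07 x 0.0285 y -0.068..0.071 slope 0.001
  z0.08 x 0.0285 y -0.076..0.072 slope 0.002
  z0.09 x 0.0283 y -0.078..0.070 slope 0.006
  z0.10 x 0.0284 y -0.077..0.070 slope 0.005
  z0.11 x 0.0285 y -0.078..0.072 slope 0.003
  z0.12 x 0.0285 y -0.076..0.072 slope 0.002
  z0.13 x 0.0284 y -0.071..0.073 slope 0.003
  z0.14 x 0.0281 y -0.070..0.072 slope 0.001
  z0.15 x 0.0258 y -0.071..0.071 slope 0.003
top 299
 pct2/50/98 [[0.0173, 0.0006, 0.0399], [0.0201, 0.0337, 0.1459], [0.0247, 0.0717, 0.149]]
  z0.14 x 0.0187 y 0.013..0.069 slope -0.001
  z0.15 x 0.0217 y 0.006..0.072 slope -0.017
 pct2/50/98 [[0.0192, -0.033, 0.1151], [0.0237, 0.0304, 0.1475], [0.0283, 0.0776, 0.1494]]
  z0.12 x 0.0232 y 0.074..0.080 slope 0.108
  z0.15 x 0.0237 y -0.033..0.072 slope -0.000
scene 0.91 [0.0211 0.0014] 0.0883
scene 0.86 [-0.1977  0.4916] 0.0834
top 0.92 [-0.2025  0.489 ] 0.0805
top 0.85 [ 0.026  -0.0019] 0.0915
top 0.73 [-0.0005 -0.0044] -0.0021
```

```bash
python3 -m jog '[0,0,-0.1,0,0, 0,0,-0.1,0,0, 0,0,-0.1,0,0, 0,0,0,0,0, 0,0,0,0,0, 0,0,0,0,0, 0,0,0,0,0, 0,0,0,0,0, 0,0,0,0,0, 0,0,0,0,0]'
```

```text
t: 10.8
tcp_pos: [0.6251, -0.1759, 0.1203]
ee_rot: [0.001, 0.628, 0.778, 0.0]
contact_force: [-4.3, 1.7, 11.0]
grip_width: 0.0091
```

```bash
python3 -m jog '[0,0,0.1,0,18, 0,0,0,0,25, 0,0,0,0,35, 0,0,0,0,35, -0.4,-0.09,0,0,35, -0.4,-0.09,0,0,35, -0.4,-0.09,0,0,35, -0.4,-0.09,0,0,35, 0,0,0,0,35, 0,0,0,0,35]' 20; python3 m3.py | grep -v top; python3 - <<'E'
from h import *
a=r.get_image("scene")["color"][200:400,110:310];b=r.get_image("wrist")["color"]
save("w4",np.hstack([cv2.resize(a,(400,400)),cv2.resize(b,(400,400))]))
E
```

```text
t: 12.05
tcp_pos: [0.6088, -0.1794, 0.1184]
ee_rot: [0.0, 0.628, 0.778, 0.0]
contact_force: [0.3, -0.4, 0.4]
grip_width: 0.0299
scene 3662
 pct2/50/98 [[-0.0013, -0.0759, 0.0391], [0.0148, 0.0038, 0.0904], [0.0268, 0.0726, 0.1457]]
  z0.04 x 0.0256 y -0.070..0.071 slope 0.002
  z0.05 x 0.0241 y -0.071..0.071 slope -0.001
  z0.06 x 0.0220 y -0.070..0.071 slope 0.003
  z0.07 x 0.0196 y -0.075..0.074 slope 0.002
  z0.08 x 0.0172 y -0.078..0.079 slope 0.000
  z0.09 x 0.0150 y -0.076..0.074 slope -0.000
  z0.10 x 0.0125 y -0.078..0.074 slope 0.004
  z0.11 x 0.0100 y -0.078..0.073 slope 0.000
  z0.12 x 0.0082 y -0.072..0.072 slope -0.002
  z0.13 x 0.0053 y -0.071..0.071 slope -0.003
  z0.14 x 0.0025 y -0.071..0.072 slope 0.004
  z0.15 x 0.0014 y -0.069..0.058 slope 0.013
 pct2/50/98 [[-0.0071, -0.0715, 0.125], [-0.0042, 0.0392, 0.1425], [-0.0002, 0.0731, 0.1456]]
  z0.14 x -0.0045 y -0.072..0.072 slope 0.009
wrist 22020
 pct2/50/98 [[-0.006, -0.0658, 0.0407], [0.0054, 0.0243, 0.1296], [0.0262, 0.0774, 0.145]]
  z0.04 x 0.0262 y -0.071..0.070 slope 0.000
  z0.05 x 0.0242 y -0.072..0.072 slope -0.001
  z0.06 x 0.0223 y -0.070..0.072 slope -0.002
  z0.07 x 0.0198 y -0.070..0.078 slope -0.007
  z0.08 x 0.0175 y -0.070..0.079 slope -0.007
  z0.09 x 0.0152 y -0.070..0.079 slope -0.008
  z0.10 x 0.0128 y -0.071..0.079 slope -0.008
  z0.11 x 0.0104 y -0.065..0.080 slope -0.027
  z0.12 x 0.0082 y -0.056..0.073 slope -0.006
  z0.13 x 0.0055 y -0.048..0.072 slope -0.002
  z0.14 x -0.0006 y -0.035..0.072 slope -0.002
  z0.19 x 0.0042 y 0.008..0.010 slope -2.491
scene 0.63 [-0.1982  0.4916] 0.0788
scene 0.57 [ 0.0088 -0.0025] 0.0826
scene 0.91 [-0.0015 -0.0012] 0.0035
```

View pics/w4.png

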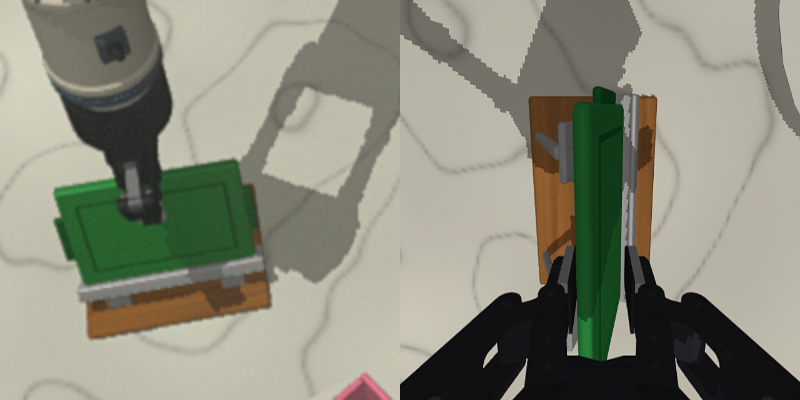

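This goes as planned: the lid's foot is behind the lip, and it leans about 13° against the back finger. I'll keep following it back.

```bash
python3 -m jog '[-0.3,-0.06,0,0,35, -0.3,-0.06,0,0,35, -0.3,-0.06,0,0,35, -0.3,-0.07,0,0,35, -0.3,-0.07,0,0,35, -0.3,-0.07,0,0,35, -0.3,-0.07,0,0,35, 0,0,0,0,35, 0,0,0,0,35, 0,0,0,0,35]'; python3 m3.py | grep -v top; python3 - <<'E'
from h import *
a=r.get_image("scene")["color"][200:400,110:310];b=r.get_image("wrist")["color"]
save("w5",np.hstack([cv2.resize(a,(400,400)),cv2.resize(b,(400,400))]))
E
```

```text
t: 13.75
tcp_pos: [0.5878, -0.184, 0.1183]
ee_rot: [0.0, 0.628, 0.778, 0.0]
contact_force: [-0.2, 0.4, -0.4]
grip_width: 0.0296
scene 4434
 pct2/50/98 [[-0.0198, -0.0763, 0.0383], [0.0047, 0.0019, 0.0866], [0.0257, 0.0742, 0.1386]]
  z0.04 x 0.0241 y -0.071..0.072 slope 0.001
  z0.05 x 0.0207 y -0.071..0.072 slope -0.003
  z0.06 x 0.0166 y -0.070..0.072 slope 0.002
  z0.07 x 0.0121 y -0.077..0.077 slope -0.000
  z0.08 x 0.0078 y -0.078..0.077 slope -0.001
  z0.09 x 0.0035 y -0.077..0.078 slope -0.001
  z0.10 x -0.0009 y -0.079..0.072 slope 0.006
  z0.11 x -0.0051 y -0.074..0.074 slope -0.004
  z0.12 x -0.0099 y -0.071..0.072 slope -0.002
  z0.13 x -0.0146 y -0.071..0.071 slope -0.002
  z0.14 x -0.0184 y -0.070..0.071 slope 0.001
 pct2/50/98 [[-0.026, -0.0227, 0.0566], [-0.0107, 0.0295, 0.1214], [0.0177, 0.0741, 0.1389]]
  z0.06 x 0.0159 y -0.008..0.073 slope -0.008
  z0.07 x 0.0122 y -0.005..0.074 slope -0.016
  z0.08 x 0.0078 y -0.029..0.073 slope -0.010
  z0.09 x 0.0037 y -0.027..0.067 slope -0.001
  z0.10 x -0.0010 y -0.023..0.074 slope -0.008
  z0.11 x -0.0052 y -0.018..0.079 slo
[... 217 characters left out ...]
51, 0.12], [0.0247, 0.0775, 0.1385]]
  z0.04 x 0.0247 y -0.034..0.071 slope -0.002
  z0.05 x 0.0208 y -0.026..0.072 slope -0.004
  z0.06 x 0.0167 y -0.017..0.072 slope -0.009
  z0.07 x 0.0121 y -0.080..0.079 slope -0.007
  z0.08 x 0.0077 y -0.080..0.079 slope -0.003
  z0.09 x 0.0033 y -0.079..0.079 slope -0.004
  z0.10 x -0.0009 y -0.070..0.079 slope -0.008
  z0.11 x -0.0053 y -0.064..0.079 slope -0.014
  z0.12 x -0.0098 y -0.055..0.072 slope -0.005
  z0.13 x -0.0145 y -0.048..0.072 slope -0.003
  z0.14 x -0.0207 y -0.040..0.072 slope -0.002
  z0.19 x -0.0139 y 0.008..0.010 slope 0.023
scene 0.79 [-0.0047 -0.004 ] 0.0809
scene 0.79 [-0.1991  0.492 ] 0.0792
scene 0.94 [-0.0024 -0.003 ] 0.0036
```

View pics/w5.png

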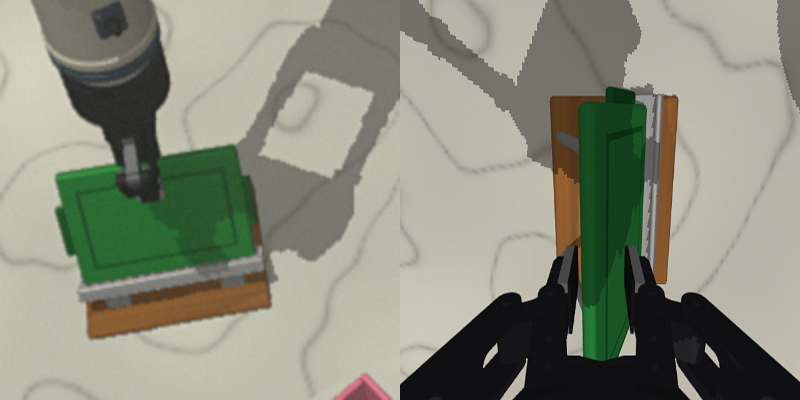

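```bash
python3 -m jog '[-0.3,-0.06,0,0,40, 0,0,0,0,45, 0,0,0,0,45, 0,0,0.3,0,45, 0,0,0.5,0,45, 0,0,1,0,45, 0,0,1.5,0,45, 0,0,3,0,45, 0,0,4,0,45, 0,0,4,0,45]'; python3 -m jog '[0,0,3,0,45, 0,0,0,0,45, 0,0,0,0,45, 0,0,0,0,45, 0,0,0,0,45, 0,0,0,0,45, 0,0,0,0,45, 0,0,0,0,45, 0,0,0,0,45, 0,0,0,0,45]'; python3 m3.py; python3 m2.py | grep -v green; python3 - <<'E'
from h import *
a=r.get_image("scene")["color"];b=r.get_image("wrist")["color"]
save("w6",np.hstack([cv2.resize(a,(400,400)),cv2.resize(b,(400,400))]))
E
```

```text
t: 15.45
tcp_pos: [0.5846, -0.1846, 0.2638]
ee_rot: [0.001, 0.628, 0.778, 0.0]
contact_force: [0.2, -0.6, 1.2]
grip_width: 0.0384
t: 16.7
tcp_pos: [0.5847, -0.1846, 0.2913]
ee_rot: [0.0, 0.628, 0.778, -0.0]
contact_force: [-0.1, 0.3, 0.1]
grip_width: 0.0384
scene 4881
 pct2/50/98 [[-0.0202, -0.0755, 0.0383], [0.0028, -0.001, 0.0918], [0.0256, 0.0754, 0.1392]]
  z0.04 x 0.0243 y -0.071..0.071 slope -0.000
  z0.05 x 0.0206 y -0.071..0.071 slope 0.002
  z0.06 x 0.0166 y -0.071..0.071 slope 0.001
  z0.07 x 0.0123 y -0.077..0.076 slope 0.002
  z0.08 x 0.0077 y -0.077..0.078 slope -0.002
  z0.09 x 0.0036 y -0.077..0.078 slope -0.001
  z0.10 x -0.0010 y -0.078..0.078 slope 0.000
  z0.11 x -0.0053 y -0.073..0.074 slope -0.001
  z0.12 x -0.0097 y -0.071..0.071 slope -0.001
  z0.13 x -0.0147 y -0.071..0.071 slope -0.000
  z0.14 x -0.0185 y -0.070..0.070 slope 0.004
top 1563
 pct2/50/98 [[-0.0261, -0.0687, 0.0579], [-0.0123, -0.0028, 0.1247], [0.0175, 0.0741, 0.1386]]
  z0.06 x 0.0164 y -0.063..0.065 slope -0.003
  z0.07 x 0.0123 y -0.064..0.072 slope -0.006
  z0.08 x 0.0079 y -0.063..0.077 slo
[... 980 characters left out ...]
 [-0.0008 -0.0033] 0.0048
top 0.93 [ 0.0007 -0.0012] 0.0837
top 0.85 [-0.198   0.4921] 0.0811Traceback (most recent call last):
  File "m2.py", line 11, in <module>
    m=(abs(C[...,0]-c[0])<.028)&(abs(C[...,1]-c[1])<.1)&(abs(C[...,2]-.123)<.004);fit(C[m],n+l)
                                                                                  ~~~^^^^^^^^^^
  File "m2.py", line 5, in fit
    vx,vy,x,y=cv2.fitLine(P[:,:2].astype(np.float32),cv2.DIST_HUBER,0,1e-4,1e-4).ravel()
              ~~~~~~~~~~~^^^^^^^^^^^^^^^^^^^^^^^^^^^^^^^^^^^^^^^^^^^^^^^^^^^^^^^
cv2.error: OpenCV(4.12.0) /io/opencv/modules/imgproc/src/linefit.cpp:50: error: (-215:Assertion failed) count > 0 in function 'fitLine2D_wods'
```

View pics/w6.png

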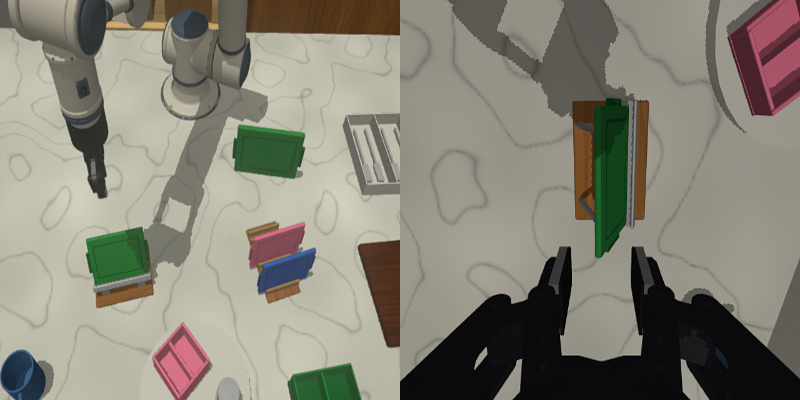

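The lid stayed put when released and the gripper is clear, with the pink and blue lids standing in the rack. I'm handing the job in.

```bash
python3 -c "
from h import *
for l in('pink_lid_center','blue_lid_center'): print(l,[np.round(d['xyz'],3).tolist() for d in r.tip_of(l,'top')[:1]])
print(r.sign_off())"
```

```text
pink_lid_center [[0.558, 0.259, 0.066]]
blue_lid_center [[0.62, 0.277, 0.063]]
the job is handed in; nothing more can be done
None
```

The smaller green lid, the one from the rack, now leans on the drying stand by itself, and I handed the job in at about 17 s of the 40 s. I lowered it upright into the trough, opened the jaws slightly, let it tip back against the finger onto the slats, and lifted clear.

**Final position:** the networks put the lid's centre within about 2 mm of fully home in x, y and height (0.081–0.084 m against 0.083). Its width is parallel to the stand's. It did not move between just before I lifted the gripper away and the readings after.

**Tilt:** it leans about 23.6° rather than 20°, well within the ±11° allowed. The foot sits about 4 mm forward of the inner corner.

**Pink and blue lids:** both were still upright in the rack, within about 4 mm of where they started.

**Check that failed:** one re-measurement script crashed because it looked for the green lid in the now-empty slot. I checked the other two lids with the network and the picture instead.

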